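Press the guarded tap lever over the lota

ROBOT

A 7-joint arm with a two-finger parallel gripper is mounted at the origin on the work surface. World frame = base frame: x ahead of the robot, y to its left, z up, the work surface at z = 0. Lengths are in mm, angles in degrees, forces in N, time in s.
With the tool pointing down it reaches from about 400 to 850 mm from the base axis. Payload 6.9 kg.
Tool frame: the origin (TCP) lies midway between the tips of the shut fingers; the grasp point (between the pads) lies 19 mm behind it (grip_point_offset is the z of the grasp point in the tool frame, in mm); z points along the fingers, y is the line along which they close (so a half turn about z gives the same grasp; the last joint's range is limited). The gripper opens to 85 mm and grips with 20 to 120 N. Pads are 22 mm wide; open, the fingers measure 114 mm over their backs; the gripper's body (76 mm by 85 mm) begins 54 mm behind the grasp point. The pads swing forward as they close: fully open they stand 13 mm farther back than shut.
Start: joints at [-57.897, 29.078, -13.613, 85.955, 7.202, 65.827, -8.869], TCP at [274.568, 561.448, 231.275] pointing down, gripper open.
Joint ranges: [-176.47, 176.47], [-13.61, 117.27], [-81.72, 77.17], [0.22, 143.17], [-87.28, 267.28], [10, 112.55], [-165.47, 165.47]. Speed limits (degrees/s): [136.94, 136.94, 180, 180, 180, 180, 180].

INTERFACE

Orientations are given as a 3x3 rotation matrix whose columns are the frame's x, y, z axes.
In Python, from bench import sense, snapshot, close_job, grip_point_offset gives the robot as it stands. The module is installed in compiled form; this text tells all that it offers.
- The arm moves only by the shell command python3 -m handwheel 'ROWS'. ROWS is JSON, a list of rows, each an object of numbers: "dx", "dy", "dz": the shift along the tool's x, y, z in m; "spin": the turn about the tool's z in rad; "gripper": the finger opening in m, from 0 to 0.0854. In form: [{"dx": .., "dy": .., "dz": .., "spin": .., "gripper": ..}, ...]. A call has 1 to 5 rows; each row is the pose to reach, as a shift and turn from the pose commanded when the call began, along the tool's axes at that moment; what a row does not reach only later rows make up. A row lasts 1/12 s, in which the tool goes at most 41.7 mm and 7.16 degrees, less where a joint would pass 70% of its speed; a pose out of reach is approached as far as the arm can. A call with a gripper value outside its range is refused whole. The fingers move at their own pace and stop on an object; the grip force is fixed at half the most. Time passes only in rows, so rows that repeat a pose let the fingers close. It gives the time, the measured TCP pose, the force, the opening and the grip force at its end, in the units of the state.
- sense(): the state, without advancing time (a new reading comes with each control period).
- snapshot(name): name is "scene" or "top"; returns a dict with "color" (420x560x3 uint8, blue, green, red), "K" (3x3 intrinsics, pixels), "R" (3x3) and "t" (3): a world point X has camera coordinates R X + t. Camera axes: x right, y down, z forward; pixel columns grow to the right and rows downward; lengths in mm; the calibration is good to about 2 mm. A picture is of the moment at which its call begins. There is no depth.
- close_job(): hands the job in; it is judged then, once.
The state is a dict: "clock": time; "joint_positions": joint angles; "joint_velocities": joint speeds; "effort": joint torques, N m; "ee_pos": TCP position; "orientation": TCP orientation; "wrist_force": force on the tool from outside, world axes, zero at the start; "moment": the same for the moment, N m; "grip_width": opening from 0.0 (shut) to 1.0 (fully open); "finger_force": force on a finger pad.
Only numpy, scipy, OpenCV 4.12 (cv2) and the standard library are available. Lean on these libraries where they do the work, as an engineer would, in place of code of your own. Each camera call takes 0.05 s, during which the arm holds its last target. There are 200 camera calls.

TASK

The bath tap has two outlets, each with its own spring lever under a guard plate: the lever behind each window works the spout at that same end. With the fingertips, reach down through the guard window at the end where the lota stands, press that lever right down and keep it down for two seconds, then let it spring back up and draw the hand out clear. Do not touch the guard, do not press the other lever, and leave the lota, tumbler, soap case and scrubber standing where they are.

Things in the scene. Friction and masses are not known exactly. Their poses are not given: they have to be found in the camera images.
- valve: Two-outlet tap fixed on the ledge: cement block 100 x 160 x 112 mm (x, y, z) under a grey guard, a steel spout at each end. Origin: centre of its underside, on the ledge; z up, own +y points to its left end, own -y to its right end. It stands at a yaw of up to about 0.55 rad either way. Nothing on it is higher than 167 mm above the ledge.
- guard: Grey sheet-metal guard fixed over the levers, never to be touched: level top plate 124 x 184 mm (valve x, y), 4 mm thick, upper face 165 mm above the ledge (screw heads to 167 mm), closed aprons on all four sides down to 98 mm. Two rectangular windows in the plate, each 76 mm (valve x) by 56 mm (valve y), centred at valve x = 0, y = +40 and -40 mm; a 24 mm wide bar lies between them, 24 mm bars round them. Origin and axes are those of the valve.
- window_left (a point): Centre of the left (+y) window, level with the plate's upper face.
- window_right (a point): Centre of the right (-y) window, level with the plate's upper face.
- lever_left_pad (a point): Middle of the top of the round thumb pad (26 mm across, 8 mm high) on the left brass lever, straight under the centre of the left window, 13 mm below the plate's upper face when up. The lever is a paddle 77 mm long, 28 mm wide, 6 mm thick, hinged 55 mm behind the pad (towards valve +x); pressing the pad down about 15 mm brings it to its stop. Moves with the lever.
- lever_right_pad (a point): The same point on the right lever, under the right window.
- lever_left (a joint): Left lever: 0 rad up (at rest), grows as the pad is pressed down, 0.28 rad at its stop. Spring-loaded: about 3 N at the pad starts it, about 7 N brings it to the stop; it springs back when released.
- lever_right (a joint): Right lever, same values and spring.
- spout_left (a point): Mouth of the left spout, 158 mm from the valve's middle towards +y, 108 mm above the ledge, over one of the two vessels. The spout is an 18 mm bar at up to 137 mm height.
- spout_right (a point): Mouth of the right spout, 158 mm from the middle towards valve -y.
- lota: Aluminium lota: round-bellied pot with narrow neck and flared rim, 100 mm across the belly, 86 mm at the rim, 92 mm high, loose; stands under the left or the right spout. Origin: centre of its underside.
- tumbler: Straight steel tumbler, 68 mm across the rim, 98 mm high, loose; stands under the other spout. Origin: centre of its underside.
- soap_case: Yellow closed soap case, 109 x 74 x 36 mm, loose, on the ledge in front of the valve. Origin: centre of its underside.
- scrubber: Ribbed loofah-shaped silicone scrubber, 110 x 50 x 37 mm, loose, on the ledge in front of the valve. Origin: centre of its underside.

How it is judged:
By the outcome, as a careful person would: the job done as asked, in the order asked, and still so for the second after the job is handed in, with the robot touching nothing.
It also fails if it takes over 38 s, if anything falls off the work surface, if the arm or the gripper's body presses on something with over 40 N, if the wrist force passes 120 N, or if a joint passes its speed limit or range.

## Working session

There is one attempt and no reset: what is moved stays moved. The work goes in short steps, Python scripts to look and compute and a shell command to move; the robot and the scene stay as the last step left them, time stands still between calls to the robot, and variables do not carry over. Pictures are saved under pics/ and viewed, at most 10 in all, crops included, and the job is handed in when it is done.

```bash
mkdir -p pics; python3 - <<'E'
from bench import sense,snapshot,grip_point_offset
import cv2,numpy as np
s=sense();print(s['clock'],s['ee_pos'],s['orientation'],s['grip_width'],grip_point_offset)
for n in('scene','top'):
    d=snapshot(n);cv2.imwrite(f'pics/{n}1.png',d['color']);np.savez(f'pics/{n}1.npz',**d)
    print(n,-np.array(d['R']).T@d['t'],d['R'][2])
E
```

```text
0.0 [274.38766415 560.94395221 230.39537861] [[-8.98351151e-01  4.39277295e-01 -8.16725443e-04]
 [ 4.39278054e-01  8.98349511e-01 -1.71658810e-03]
 [-2.03532763e-05 -1.90086846e-03 -9.99998193e-01]] 0.9969515699831829 -18.700000000000003
scene [1001.65214167  149.18036893  940.20708284] [-0.4953731  -0.11002598 -0.86168427]
top [ 345.68830008   51.72679164 1135.03941121] [ 0.16358569  0.00368291 -0.98652225]
```

View pics/top1.png

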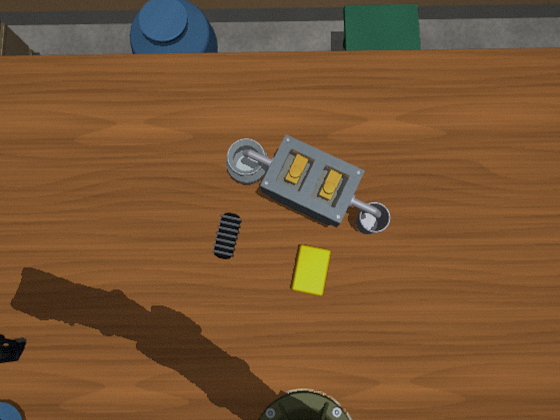

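View pics/scene1.png

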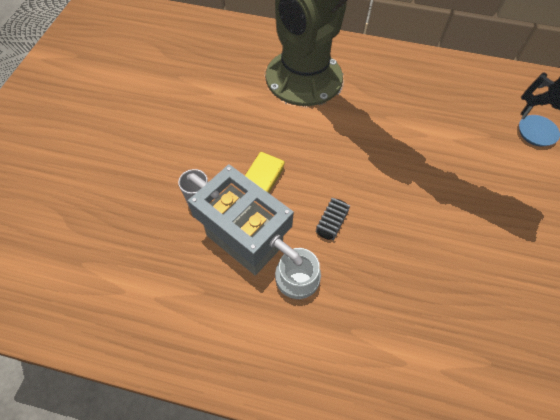

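The top view shows the lota (wide belly) at (247,160) by the plate's left end, which is world +y, so the left window at about (297,168) is the target. The tumbler is at (374,218). The scene view agrees, with the lota at (298,272) and its window at (256,222). I'll zoom in to get the window edges.

```bash
python3 - <<'E'
import cv2,numpy as np
a=np.load('pics/top1.npz')['color'][125:235,250:370];b=np.load('pics/scene1.npz')['color'][160:270,180:300]
im=np.hstack([cv2.resize(a,(400,367),interpolation=cv2.INTER_CUBIC),cv2.resize(b,(400,367),interpolation=cv2.INTER_CUBIC)])
cv2.imwrite('pics/z1.png',im)
E
```

```text
(no output)
```

View pics/z1.png

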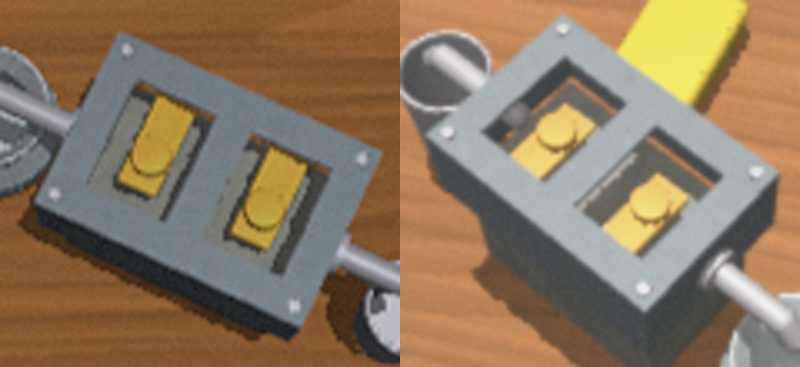

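The crop shows the four screw heads clearly in both views, for example (126,49) and (294,306) in the top half. I'll triangulate those.

```bash
cat > h.py <<'E'
import numpy as np
def cast(d,p,z):
    R,t=np.array(d['R']),np.array(d['t']);c=-R.T@t
    r=R.T@np.linalg.inv(d['K'])@np.array([*p,1.]);return c+r*(z-c[2])/r[2]
E
python3 - <<'E'
from h import *
from bench import sense
Q={'top':([(126,49),(362,158),(294,306),(55,194)],(250,125)),'scene':([(243,288),(48,132),(163,28),(356,172)],(180,160))}
C=[]
for n,(ps,o) in Q.items():
    d=np.load(f'pics/{n}1.npz')
    P=np.array([cast(d,(np.array(p)+.5)/3.3333-.5+o,166.5) for p in ps])[:,:2];print(n,P.round(1).tolist())
    C.append(P)
# order: top = (+x+y),(+x-y),(-x-y),(-x+y)
for P in C:
    y=P[0]+P[3]-P[1]-P[2];y/=np.linalg.norm(y);c=P.mean(0)
    print(c,'yaw',np.degrees(np.arctan2(-y[0],y[1])),'winL',c+40*y, np.linalg.norm(P[0]-P[1]),np.linalg.norm(P[0]-P[3]))
E
```

```text
top [[659.6, 29.7], [586.4, -117.2], [493.0, -71.4], [565.9, 75.7]]
scene [[657.7, 26.8], [584.6, -119.6], [490.8, -73.7], [564.7, 73.1]]
[576.22153222 -20.81026336] yaw -26.42979409813459 winL [594.02556797  15.00895371] 164.19765608200493 104.39715075833398
[574.4602798  -23.35264448] yaw -26.615983895369112 winL [592.38062036  12.40852712] 163.61074789396068 103.81136839102905
```

Target: left window centre at about (593, 14), yaw −26.5°. I'll shut the fingers, travel over at the present height, then spin +90.4° so the fingers' long section lies along valve x.

```bash

python3 -m handwheel '[{"dx":-0.021,"dy":-0.014,"dz":0,"spin":0,"gripper":0},{"dx":-0.042,"dy":-0.028,"dz":0,"spin":0,"gripper":0},{"dx":-0.063,"dy":-0.042,"dz":0,"spin":0,"gripper":0},{"dx":-0.084,"dy":-0.056,"dz":0,"spin":0,"gripper":0},{"dx":-0.105,"dy":-0.070,"dz":0,"spin":0,"gripper":0}]'
```

```text
clock: 0.52
ee_pos: [338.5, 451.1, 230.9]
orientation: [[-0.898, 0.439, -0.0], [0.439, 0.898, -0.001], [0.0, -0.001, -1.0]]
wrist_force: [-0.1, -0.6, 0.6]
grip_width: 0.3
finger_force: 0.0
```

```bash

python3 -m handwheel '[{"dx":-0.021,"dy":-0.014,"dz":0,"spin":0,"gripper":0},{"dx":-0.042,"dy":-0.028,"dz":0,"spin":0,"gripper":0},{"dx":-0.063,"dy":-0.042,"dz":0,"spin":0,"gripper":0},{"dx":-0.084,"dy":-0.056,"dz":0,"spin":0,"gripper":0},{"dx":-0.105,"dy":-0.070,"dz":0,"spin":0,"gripper":0}]' >/dev/null
python3 -m handwheel '[{"dx":-0.021,"dy":-0.014,"dz":0,"spin":0,"gripper":0},{"dx":-0.042,"dy":-0.028,"dz":0,"spin":0,"gripper":0},{"dx":-0.063,"dy":-0.042,"dz":0,"spin":0,"gripper":0},{"dx":-0.084,"dy":-0.056,"dz":0,"spin":0,"gripper":0},{"dx":-0.105,"dy":-0.070,"dz":0,"spin":0,"gripper":0}]' >/dev/null
python3 -m handwheel '[{"dx":-0.021,"dy":-0.014,"dz":0,"spin":0,"gripper":0},{"dx":-0.042,"dy":-0.028,"dz":0,"spin":0,"gripper":0},{"dx":-0.063,"dy":-0.042,"dz":0,"spin":0,"gripper":0},{"dx":-0.084,"dy":-0.056,"dz":0,"spin":0,"gripper":0},{"dx":-0.105,"dy":-0.070,"dz":0,"spin":0,"gripper":0}]'
python3 -m handwheel '[{"dx":0,"dy":0,"dz":0,"spin":0.105,"gripper":0},{"dx":0,"dy":0,"dz":0,"spin":0.21,"gripper":0},{"dx":0,"dy":0,"dz":0,"spin":0.315,"gripper":0},{"dx":0,"dy":0,"dz":0,"spin":0.42,"gripper":0},{"dx":0,"dy":0,"dz":0,"spin":0.526,"gripper":0}]'
python3 -m handwheel '[{"dx":0,"dy":0,"dz":0,"spin":0.105,"gripper":0},{"dx":0,"dy":0,"dz":0,"spin":0.21,"gripper":0},{"dx":0,"dy":0,"dz":0,"spin":0.315,"gripper":0},{"dx":0,"dy":0,"dz":0,"spin":0.42,"gripper":0},{"dx":0,"dy":0,"dz":0,"spin":0.526,"gripper":0}]' >/dev/null
python3 -m handwheel '[{"dx":0,"dy":0,"dz":0,"spin":0.105,"gripper":0},{"dx":0,"dy":0,"dz":0,"spin":0.21,"gripper":0},{"dx":0,"dy":0,"dz":0,"spin":0.315,"gripper":0},{"dx":0,"dy":0,"dz":0,"spin":0.42,"gripper":0},{"dx":0,"dy":0,"dz":0,"spin":0.526,"gripper":0}]'
python3 - <<'E'
from bench import sense
import numpy as np
s=sense();R=np.array(s['orientation']);p=np.array(s['ee_pos'])
print(s['clock'],p,np.degrees(np.arctan2(R[1,1],R[0,1])),(R.T@(np.array([593.2,13.7,230])-p)).round(1))
E
```

```text
clock: 1.77
ee_pos: [529.1, 124.2, 231.0]
orientation: [[-0.898, 0.439, -0.001], [0.439, 0.898, -0.0], [0.001, -0.001, -1.0]]
wrist_force: [-0.2, 0.6, 0.8]
grip_width: 0.001
finger_force: 0.0
clock: 2.18
ee_pos: [528.6, 125.2, 230.9]
orientation: [[-0.552, 0.834, -0.001], [0.834, 0.552, -0.0], [0.0, -0.001, -1.0]]
wrist_force: [-0.3, 1.4, -0.7]
grip_width: 0.002
finger_force: 0.0
clock: 3.02
ee_pos: [528.5, 125.4, 230.9]
orientation: [[0.45, 0.893, -0.001], [0.893, -0.45, -0.0], [-0.001, -0.001, -1.0]]
wrist_force: [-0.2, -0.3, 0.5]
grip_width: -0.004
finger_force: 0.0
3.0167 [528.53109397 125.38777959 230.92208983] -26.76350551279602 [-70.6 108.    0.9]
```

```bash

python3 -m handwheel '[{"dx":-0.018,"dy":0.027,"dz":0,"spin":0,"gripper":0},{"dx":-0.035,"dy":0.054,"dz":0,"spin":0,"gripper":0},{"dx":-0.053,"dy":0.081,"dz":0,"spin":0,"gripper":0},{"dx":-0.0706,"dy":0.108,"dz":0,"spin":0,"gripper":0},{"dx":-0.0706,"dy":0.108,"dz":0.015,"spin":0,"gripper":0}]' >/dev/null
python3 -m handwheel '[{"dx":0,"dy":0,"dz":0.015,"spin":0,"gripper":0},{"dx":0,"dy":0,"dz":0.025,"spin":0,"gripper":0},{"dx":0,"dy":0,"dz":0.025,"spin":0,"gripper":0}]'
python3 - <<'E'
from bench import sense,snapshot
import cv2,numpy as np
s=sense();R=np.array(s['orientation']);p=np.array(s['ee_pos'])
print(p,(R.T@(np.array([593.2,13.7,190])-p)).round(1))
o=[]
for n,(x,y) in (('top',(240,115)),('scene',(180,140))):
    d=snapshot(n);c=d['color'][y:y+130,x:x+130]
    q=np.array(d['K'])@(np.array(d['R'])@p+d['t']);print(n,(q[:2]/q[2]-(x,y)+.5)*400/130)
    o.append(cv2.resize(c,(400,400),interpolation=cv2.INTER_CUBIC))
cv2.imwrite('pics/z2.png',np.hstack(o))
E
```

```text
clock: 3.68
ee_pos: [592.5, 14.4, 188.7]
orientation: [[0.446, 0.895, -0.005], [0.895, -0.446, -0.0], [-0.002, -0.004, -1.0]]
wrist_force: [-0.2, -0.5, 0.2]
grip_width: -0.002
finger_force: 0.0
[592.51542085  14.39792469 188.6973889 ] [-0.3  0.9 -1.3]
top [172.76346331 162.6500032 ]
scene [232.15110059 220.24198198]
```

View pics/z2.png

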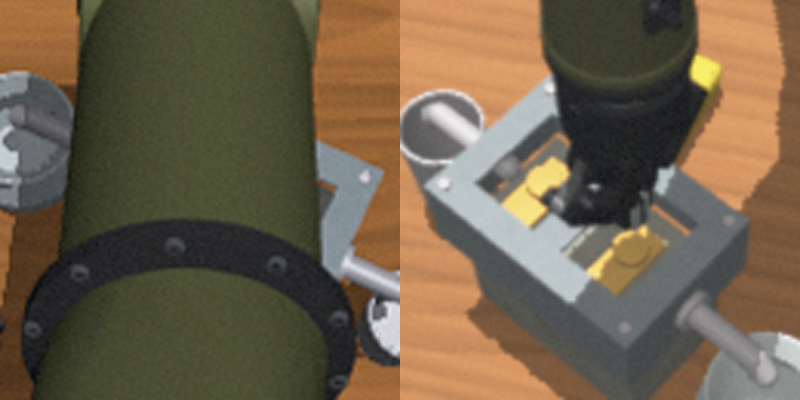

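The top view is blocked by the forearm. The scene view has the fingertips projected at about (632,220), over the left window. Something on the gripper bulges out at (565,205) along valve x, so I'll work out its height and offset and look closer.

```bash
python3 - <<'E'
from bench import sense,snapshot
import cv2,numpy as np
s=sense();R=np.array(s['orientation']);p=np.array(s['ee_pos'])
d=snapshot('scene');M=np.array(d['K'])@np.array(d['R']);m=np.array(d['K'])@d['t']
c=d['color'][140:230,200:300];im=cv2.resize(c,(660,594),interpolation=cv2.INTER_CUBIC).astype(float)
im=np.clip(255*(im/255)**.5,0,255).astype(np.uint8)
def pr(a,b,x=0):
    q=M@(p+R@np.array([x,a,-b]))+m;return (q[:2]/q[2]-(200,140)+.5)*6.6
for b in (0,20,40,60):
    for a in (-30,-15,0,15,30):
        u=pr(a,b);cv2.circle(im,tuple(int(v) for v in u),3,(0,0,255) if b==0 else (0,255,0) if b==20 else (255,128,0) if b==40 else (255,0,255),-1)
cv2.imwrite('pics/z3.png',im)
E
```

```text
(no output)
```

View pics/z3.png

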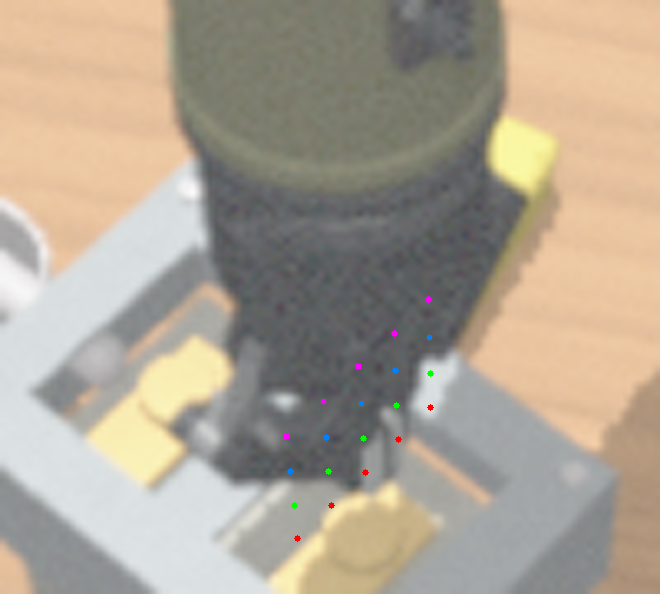

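The grid shows that the only wide part is the knuckle, about 50 mm out and 60 mm behind the tips. It stays well above the plate at 28 mm depth. The fingers themselves have about 10 mm of margin in the window, so I'll descend.

```bash

python3 -m handwheel '[{"dx":0,"dy":0.0008,"dz":0.006,"spin":0,"gripper":0},{"dx":0,"dy":0.0008,"dz":0.014,"spin":0,"gripper":0},{"dx":0,"dy":0.0008,"dz":0.022,"spin":0,"gripper":0},{"dx":0,"dy":0.0008,"dz":0.030,"spin":0,"gripper":0},{"dx":0,"dy":0.0008,"dz":0.034,"spin":0,"gripper":0}]'
python3 -m handwheel '[{"dx":0,"dy":0,"dz":0.003,"spin":0,"gripper":0},{"dx":0,"dy":0,"dz":0.006,"spin":0,"gripper":0},{"dx":0,"dy":0,"dz":0.009,"spin":0,"gripper":0},{"dx":0,"dy":0,"dz":0.011,"spin":0,"gripper":0},{"dx":0,"dy":0,"dz":0.011,"spin":0,"gripper":0}]'
```

```text
clock: 4.25
ee_pos: [594.1, 13.8, 155.7]
orientation: [[0.446, 0.895, -0.002], [0.895, -0.446, -0.0], [-0.001, -0.002, -1.0]]
wrist_force: [-0.2, -0.6, -0.3]
grip_width: -0.002
finger_force: 0.0
clock: 4.67
ee_pos: [594.0, 14.1, 146.0]
orientation: [[0.446, 0.895, -0.002], [0.895, -0.446, 0.0], [-0.0, -0.002, -1.0]]
wrist_force: [-5.2, 1.1, 4.8]
grip_width: -0.003
finger_force: 2.7
```

The sideways force of 5 N is larger than I expected, so I'll look before pressing further.

```bash
python3 - <<'E'
from bench import sense,snapshot
import cv2,numpy as np
s=sense();R=np.array(s['orientation']);p=np.array(s['ee_pos']);print(s['wrist_force'],s['moment'],(R.T@s['wrist_force']).round(1),s['finger_force'])
d=snapshot('scene');M=np.array(d['K'])@np.array(d['R']);m=np.array(d['K'])@d['t']
c=d['color'][150:250,200:300];im=cv2.resize(c,(600,600),interpolation=cv2.INTER_CUBIC).astype(float)
im=np.clip(255*(im/255)**.5,0,255).astype(np.uint8)
y=R[:,1];x=R[:,0]
for a in(-38,38):
  for b in(-28,28):
    X=np.array([593.2,13.7,165])+a*np.array([.895,-.446,0])+b*np.array([.446,.895,0])
    q=M@X+m;cv2.circle(im,tuple(int(v) for v in (q[:2]/q[2]-(200,150)+.5)*6),3,(0,0,255),-1)
cv2.imwrite('pics/z4.png',im)
E
```

```text
[-5.17448054  1.14499837  4.75892984] [0.30873928 0.91140954 0.02661458] [-1.3 -5.2 -4.8] 2.697494073654525
```

View pics/z4.png

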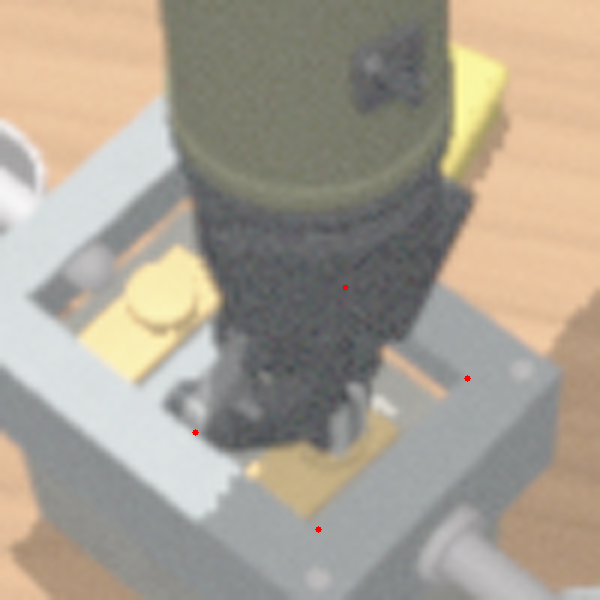

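The tips sit on the left pad, and the window edges (red dots) are clear of the fingers. The force points towards valve −x, which fits friction as the pad swings on its hinge. I'll keep pressing with a slight relieving shift.

```bash

python3 -m handwheel '[{"dx":0,"dy":-0.001,"dz":0.002,"spin":0,"gripper":0},{"dx":0,"dy":-0.001,"dz":0.004,"spin":0,"gripper":0},{"dx":0,"dy":-0.001,"dz":0.006,"spin":0,"gripper":0},{"dx":0,"dy":-0.001,"dz":0.007,"spin":0,"gripper":0},{"dx":0,"dy":-0.001,"dz":0.007,"spin":0,"gripper":0}]'
python3 -m handwheel '[{"dx":0,"dy":0,"dz":0.001,"spin":0,"gripper":0},{"dx":0,"dy":0,"dz":0.002,"spin":0,"gripper":0},{"dx":0,"dy":0,"dz":0.002,"spin":0,"gripper":0}]'
```

```text
clock: 5.13
ee_pos: [594.0, 14.1, 139.8]
orientation: [[0.446, 0.895, 0.001], [0.895, -0.446, 0.0], [0.0, 0.001, -1.0]]
wrist_force: [-5.1, 1.2, 6.7]
grip_width: 0.001
finger_force: 3.7
clock: 5.38
ee_pos: [594.1, 14.1, 138.3]
orientation: [[0.446, 0.895, 0.001], [0.895, -0.446, 0.0], [0.001, 0.001, -1.0]]
wrist_force: [-5.2, 1.2, 9.0]
grip_width: -0.002
finger_force: 5.0
```

```bash

python3 -m handwheel '[{"dx":0,"dy":0,"dz":0.001,"spin":0,"gripper":0},{"dx":0,"dy":0,"dz":0.002,"spin":0,"gripper":0},{"dx":0,"dy":0,"dz":0.002,"spin":0,"gripper":0}]'
python3 -m handwheel '[{"dx":0,"dy":0,"dz":0.001,"spin":0,"gripper":0},{"dx":0,"dy":0,"dz":0.002,"spin":0,"gripper":0},{"dx":0,"dy":0,"dz":0.002,"spin":0,"gripper":0}]'
```

```text
clock: 5.63
ee_pos: [594.3, 14.1, 137.7]
orientation: [[0.446, 0.895, 0.002], [0.895, -0.446, 0.001], [0.001, 0.002, -1.0]]
wrist_force: [-8.8, 0.6, 20.3]
grip_width: -0.002
finger_force: 10.8
clock: 5.88
ee_pos: [594.5, 14.0, 137.2]
orientation: [[0.446, 0.895, 0.004], [0.895, -0.446, 0.001], [0.002, 0.003, -1.0]]
wrist_force: [-13.1, 1.4, 31.6]
grip_width: 0.001
finger_force: 16.8
```

The force jumped to 31 N with almost no travel, so the lever is on its stop. I'll hold it there for just under 3 s.

```bash

python3 -m handwheel '[{"dz":-0.001,"dx":0,"dy":0,"spin":0,"gripper":0},{"dz":-0.001,"dx":0,"dy":0,"spin":0,"gripper":0},{"dz":-0.001,"dx":0,"dy":0,"spin":0,"gripper":0},{"dz":-0.001,"dx":0,"dy":0,"spin":0,"gripper":0},{"dz":-0.001,"dx":0,"dy":0,"spin":0,"gripper":0}]'
for i in 1 2 3 4 5 6; do python3 -m handwheel '[{"dz":0,"dx":0,"dy":0,"spin":0,"gripper":0},{"dz":0,"dx":0,"dy":0,"spin":0,"gripper":0},{"dz":0,"dx":0,"dy":0,"spin":0,"gripper":0},{"dz":0,"dx":0,"dy":0,"spin":0,"gripper":0},{"dz":0,"dx":0,"dy":0,"spin":0,"gripper":0}]' | grep -E 'clock|wrist|ee_pos'; done
```

```text
clock: 6.3
ee_pos: [594.4, 14.0, 137.5]
orientation: [[0.446, 0.895, 0.003], [0.895, -0.446, 0.001], [0.002, 0.002, -1.0]]
wrist_force: [-12.0, 1.2, 25.9]
grip_width: 0.0
finger_force: 13.7
clock: 6.72
ee_pos: [594.4, 14.0, 137.5]
wrist_force: [-11.0, 1.5, 24.9]
clock: 7.13
ee_pos: [594.4, 14.1, 137.5]
wrist_force: [-10.3, 2.9, 24.9]
clock: 7.55
ee_pos: [594.4, 14.0, 137.5]
wrist_force: [-9.9, 1.0, 25.1]
clock: 7.97
ee_pos: [594.3, 14.0, 137.5]
wrist_force: [-10.3, 0.6, 26.3]
clock: 8.38
ee_pos: [594.4, 14.0, 137.5]
wrist_force: [-10.9, 1.5, 26.5]
clock: 8.8
ee_pos: [594.4, 14.1, 137.5]
wrist_force: [-11.2, 1.2, 25.4]
```

```bash

python3 -m handwheel '[{"dz":-0.004,"dx":0,"dy":0,"spin":0,"gripper":0},{"dz":-0.009,"dx":0,"dy":0,"spin":0,"gripper":0},{"dz":-0.014,"dx":0,"dy":0,"spin":0,"gripper":0},{"dz":-0.019,"dx":0,"dy":0,"spin":0,"gripper":0},{"dz":-0.024,"dx":0,"dy":0,"spin":0,"gripper":0}]'
python3 -m handwheel '[{"dz":-0.010,"dx":0,"dy":0,"spin":0,"gripper":0},{"dz":-0.025,"dx":0,"dy":0,"spin":0,"gripper":0},{"dz":-0.045,"dx":0,"dy":0,"spin":0,"gripper":0},{"dz":-0.065,"dx":0,"dy":0,"spin":0,"gripper":0},{"dz":-0.085,"dx":0,"dy":0,"spin":0,"gripper":0}]'
python3 -m handwheel '[{"dz":-0.015,"dx":0,"dy":0,"spin":0,"gripper":0},{"dz":-0.03,"dx":0,"dy":-0.03,"spin":0,"gripper":0},{"dz":-0.03,"dx":0,"dy":-0.06,"spin":0,"gripper":0},{"dz":-0.03,"dx":0,"dy":-0.09,"spin":0,"gripper":0},{"dz":-0.03,"dx":0,"dy":-0.12,"spin":0,"gripper":0}]'
python3 -m handwheel '[{"dz":0,"dx":0,"dy":0,"spin":0,"gripper":0},{"dz":0,"dx":0,"dy":0,"spin":0,"gripper":0},{"dz":0,"dx":0,"dy":0,"spin":0,"gripper":0}]'
python3 - <<'E'
from bench import snapshot
import cv2
cv2.imwrite('pics/end.png',snapshot('scene')['color'])
E
```

```text
clock: 9.22
ee_pos: [594.6, 13.9, 158.8]
orientation: [[0.446, 0.895, 0.001], [0.895, -0.446, -0.0], [0.0, 0.002, -1.0]]
wrist_force: [0.5, -0.5, -0.1]
grip_width: -0.004
finger_force: 0.0
clock: 9.63
ee_pos: [594.0, 14.0, 244.6]
orientation: [[0.446, 0.895, 0.0], [0.895, -0.446, -0.0], [-0.0, 0.0, -1.0]]
wrist_force: [-0.3, 0.4, -0.3]
grip_width: -0.0
finger_force: 0.0
clock: 10.05
ee_pos: [485.6, 68.0, 273.8]
orientation: [[0.446, 0.895, 0.001], [0.895, -0.446, 0.0], [0.001, 0.001, -1.0]]
wrist_force: [0.0, 0.8, -0.6]
grip_width: 0.003
finger_force: 0.0
clock: 10.3
ee_pos: [487.3, 67.4, 273.9]
orientation: [[0.446, 0.895, 0.002], [0.895, -0.446, -0.0], [0.001, 0.001, -1.0]]
wrist_force: [0.4, 0.3, 0.4]
grip_width: 0.0
finger_force: 0.0
```

View pics/end.png

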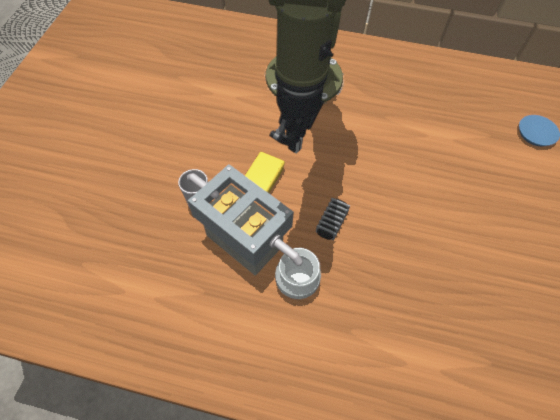

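The hand is clear, and both levers are up at (228,200) and (256,222). The lota (298,272), tumbler (193,183), soap case (265,170) and scrubber (333,218) are where they started.

```bash
python3 -c "from bench import close_job;print(close_job())"
```

```text
the job is handed in; nothing more can be done
None
```

I pressed the left lever, at the lota's end, down to its stop, held it about 3 s and let it spring back up, then drew the hand out clear; I saw no contact with the guard or right lever, nothing else moved, and the job was handed in at about 10 s.

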